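# Turn the sample panel over, lock it, and clip in the marbled tiles

### The arm

A 6-joint arm with a two-finger parallel gripper is mounted at the origin on the work surface. World frame = base frame: x ahead of the robot, y to its left, z up, the work surface at z = 0. Lengths are in m, angles in rad, forces in N, time in s.
With the tool pointing down it reaches from about 0.375 to 0.9 m from the base axis. Payload 3.1 kg.
Tool frame: the origin (TCP) lies at the centre of the arm's flange, where the gripper is bolted on; the fingertips stand 182 mm ahead of it and the grasp point (between the pads) lies 164 mm ahead of it; z points along the fingers, y is the line along which they close (so a half turn about z gives the same grasp; the last joint's range is limited). The gripper opens to 87 mm and grips with 3 to 60 N. Pads are 19 mm wide; open, the fingers measure 117 mm over their backs; the gripper's body (75 mm by 190 mm) begins 51 mm behind the grasp point.
Start: joints at [-1.458, 0.527, 1.433, -0, 1.181, -0.178], TCP at [0.18, -0.599, 0.405] pointing down, gripper open.
Joint ranges: [-3.08, 3.08], [-0.75, 2.2], [0.22, 2.44], [-1.43, 4.57], [0, 2.65], [-2.85, 2.85]. Speed limits (rad/s): [2.79, 2.79, 3.14, 3.14, 3.14, 3.14].

### API

Orientations are given as a unit quaternion [x, y, z, w].
In Python, from rig import * gives the robot as it stands.
- The arm moves only by the tool move_arm, never from a script. Its argument "commands" is a list that holds one entry, the list of rows, each a list of 6 numbers: the shift along the tool's x, y, z in units of 40 mm (1.0 is 40 mm), then the turn, a rotation vector about the tool's x, y, z in rad. A call has 1 to 12 rows; each row is the pose to reach, as a shift and turn from the pose commanded when the call began, along the tool's axes at that moment; what a row does not reach only later rows make up. A row lasts 1/8 s, in which the tool goes at most 62.5 mm and 10.7 degrees, less where a joint would pass 70% of its speed; a pose out of reach is approached as far as the arm can. A call with a gripper value outside its range is refused whole. "claw" is the closure, from -1 (fully open) to 1 (shut), so that 0 is half open, set as the call begins (left out, the last holds). The fingers move at their own pace and stop on an object; "squeeze" is the grip in N (left out, the last holds). Time passes only in rows, so rows that repeat a pose let the fingers close. It gives the time, the measured TCP pose, the force, the opening and the grip force at its end, in the units of the state.
- get_obs(): the state, without advancing time (a new reading comes with each control period).
- camera(name): name is "scene" or "top" or "wrist"; returns a dict with "pixels" (480x640x3 uint8, blue, green, red), "range_z" (480x640 float32, m along the optical axis (not along the pixel's ray), 0 where there is no reading), "camera_matrix" (3x3 intrinsics, pixels), "extrinsics" (4x4, takes a point from world to camera coordinates). Camera axes: x right, y up, looking along -z (the intrinsics and any distortion apply to the point x, -y, -z); pixel columns grow to the right and rows downward; lengths in m; the calibration is good to about 2 mm. A picture is of the moment at which its call begins.
- hand_in(): hands the job in; it is judged then, once.
The state is a dict: "time": time; "q": joint angles; "joint_velocities": joint speeds; "joint_torque": joint torques, N m; "position": TCP position; "tool_rot": TCP orientation; "ft_force": force on the tool from outside, world axes, zero at the start; "moment": the same for the moment, N m; "grip_width": finger opening in m; "grip_force": force on a finger pad.
Only numpy, scipy, OpenCV 4.12 (cv2) and the standard library are available. Lean on these libraries where they do the work, as an engineer would, in place of code of your own. Each camera call takes 0.05 s, during which the arm holds its last target. There are 200 camera calls.

### The job

The sample panel in the turnover frame lies with its finished marbled side up: release the red lock knob fully, turn the panel right over about its long axis until it lies level with the side with the spring holders up, and turn the knob back to fully locked. Only then put every sample tile from the table into a spring holder of its own (any holder, either face up): press the blue sprung jaw back, and leave the tile lying flat on the panel, clamped between the rail and the jaw. The panel must stay turned and locked, and the jars, mug, brushes and knife be left where they are.

Things in the scene. Friction and masses are not known exactly. Their poses are not given: they have to be found in the camera images.
- stand: Fixed stand of the turnover frame: two grey uprights on dark feet, 435 mm long (its y), 150 deep, 135 high. Origin on the table under the panel's middle; x away from the robot, y along the panel's long axis. The panel's rotation axis runs along this y, 120 mm above the origin. Position and yaw vary.
- panel (a joint): Rotation of the wooden panel (110 x 330 x 10 mm, centred on the axis), rad: 0 = finished face up (start, to 0.04), pi = turned over; stops at both. Growing: far edge goes down, near edge (robot side) rises, goes over the top and away. Friction 0.1 N m holds it anywhere. Locked, a bolt in a fork stops it (play 0.08 rad); the bolt enters only within 0.08 rad of 0 or pi.
- near_tab (a point): Point on the orange turning tab in the middle of the panel edge that starts nearest the robot, 80 mm from the rotation axis. Each tab is 34 mm wide along the long axis, 10 mm thick, and reaches from the panel edge (55 mm from the axis) out to 87 mm. Moves with the panel: ends on the far side.
- far_tab (a point): The same point on the other tab, on the panel edge that starts farthest from the robot (it ends nearest).
- knob (a joint): Angle of the red lock knob (rad), axis vertical, on a dark post at the stand's -y end, on the robot's side of the upright. 0 = locked (starts 0 to 0.08), 1.4 = fully released, stops at both; grows counter-clockwise seen from above. Stays where left (friction 0.03 N m). Its brass bolt, just below it, is out of the fork from about 0.8 on.
- knob_grip (a point): Centre of the knob's red grip bar, on the knob's axis, 150 mm above the table. Bar 14 mm wide, 50 long, 28 tall (136 to 164 mm above the table); its length lies along this point's y: along the stand's y when locked, turning with the knob. The upright beside it ends at 135 mm.
- holder1 (a point): Holder 1 of 4, in a row along the panel 80 mm apart, on the face that starts underneath. The point is on that face, where the middle of a seated tile's underside lies. Axes move with the panel; once turned over they are parallel to the stand's (x away from the robot, z up). A tile sits between a fixed rail on the -x side and a blue sprung jaw on the +x side.
- holder2 (a point): Holder 2, the same. From the point: the aluminium rail's inner face is at x = -22 mm; it is 8 mm thick, 6 mm high above the panel face and runs the whole length. The blue jaw is 36 mm wide (y), 12 deep, 22 high and slides along x; its face is at x = +12 mm closed, +22 with a tile in, +29 pushed fully back. Nothing else stands between holders.
- holder3 (a point): Holder 3, the same. The jaw's spring (250 N/m) pushes towards the rail: 3 N closed, 6.5 N pushed back 14 mm, 7 N fully back; it shuts at once when let go. A tile held level just above the rail's height can press the jaw back with its own edge, then be lowered in behind the rail.
- holder4 (a point): Holder 4, the same. Behind all jaws stands an aluminium wall, 18 mm high above the panel face, at x = +50 to +56 mm from the points.
- tile_a: Loose glazed white sample tile with red and black rings, 44 x 44 x 14 mm, about 60 g (may be absent). Origin in the middle of the tile (7 mm above its underside), z up out of its ringed face. It starts flat on the table, ringed face up, with any yaw up to 0.7 rad.
- tile_b: Loose glazed white sample tile with blue and black rings, 44 x 44 x 14 mm, about 60 g (may be absent). Origin in the middle of the tile (7 mm above its underside), z up out of its ringed face. It starts flat on the table, ringed face up, with any yaw up to 0.7 rad.
- tile_c: Loose glazed white sample tile with green and black rings, 44 x 44 x 14 mm, about 60 g (may be absent). Origin in the middle of the tile (7 mm above its underside), z up out of its ringed face. It starts flat on the table, ringed face up, with any yaw up to 0.7 rad.
- tile_d: Loose glazed white sample tile with orange and black rings, 44 x 44 x 14 mm, about 60 g (may be absent). Origin in the middle of the tile (7 mm above its underside), z up out of its ringed face. It starts flat on the table, ringed face up, with any yaw up to 0.7 rad.
- ink_pot: Bystander: small amber ink pot with black cap, 40 mm wide, 45 mm high. Origin at its underside. Leave alone.
- mug: Bystander: dark blue mug, 80 mm wide, 95 mm high. Origin at its underside. Leave alone.
- pigment_jar: Bystander: pigment jar with red cap, 68 mm wide, 85 mm high. Origin at its underside. Leave alone.
- glass_jar: Bystander: empty glass jar, 72 mm wide, 100 mm high. Origin at its underside. Leave alone.
- brush_a: Bystander: paint brush lying on the table near the robot, 190 mm long. Origin at its underside. Leave alone.
- brush_b: Bystander: red paint brush lying beyond the frame, 190 mm long. Origin at its underside. Leave alone.
- palette_knife: Bystander: palette knife lying beyond the frame, 190 mm long. Origin at its underside. Leave alone.
There are look-alikes about, which are no part of the job. Leave any yellow look-alike of the tile_a alone.

How it is judged:
By the outcome, as a careful person would: the job done as asked, in the order asked, and still so for the second after the job is handed in, with the robot touching nothing.
Of tile_a, tile_b, tile_c, tile_d only 3 to 4 are there at a start; the rules pass over those that are not, and their reading is None.
At some moment in a run one of tile_a, tile_b, tile_c, tile_d may be knocked a few centimetres aside while the robot is not near it.
Once in a run the grip may slacken for a moment while it holds something.
It also fails if it takes over 210 s, if anything falls off the work surface, if the arm or the gripper's body presses on something with over 40 N, if the wrist force passes 120 N, or if a joint passes its speed limit or range.

## Working session

There is one attempt and no reset: what is moved stays moved. The work goes in short steps, Python scripts to look and compute and a tool call to move; the robot and the scene stay as the last step left them, time stands still between calls to the robot, and variables do not carry over. Pictures are saved under pics/ and viewed, at most 14 in all, crops included, and the job is handed in when it is done.

Besides the shell and the picture viewer there is one more tool, called after "Call:" by a JSON object that holds its "api" and its "payload". move_arm: Moves the arm, as the interface text tells. Its arguments: {"type":"object","properties":{"commands":{"type":"array","items":{"type":"array","items":{"type":"array","items":{"type":"number"}}}},"claw":{"type":"number"},"squeeze":{"type":"number"}},"required":["commands"]}

```bash
mkdir -p pics; ls; cat > h.py <<'E'
from rig import *
import numpy as np, cv2
from scipy.spatial.transform import Rotation as R
def snap(n,f):
    c=camera(n); cv2.imwrite('pics/'+f+'.png',c['pixels']); np.savez('pics/'+f+'.npz',**c); return c
def load(f): return np.load('pics/'+f+'.npz')
def cloud(c):
    K=c['camera_matrix'];E=c['extrinsics'];z=c['range_z'].astype(float)
    v,u=np.mgrid[0:480,0:640]
    P=np.stack([(u-K[0,2])/K[0,0]*z,-(v-K[1,2])/K[1,1]*z,-z],-1)
    P=(P-E[:3,3])@E[:3,:3]
    P[z==0]=np.nan
    return P
def st():
    o=get_obs();print('t',round(o['time'],2),'q',np.round(o['q'],3),'p',np.round(o['position'],4),'rot',np.round(o['tool_rot'],4),'F',np.round(o['ft_force'],1),'w',round(o['grip_width'],4),'gf',round(o['grip_force'],1));return o
def rel(goal,axes=None):
    """goal TCP position, goal rotation R -> shift in units, rotvec, from current"""
    o=get_obs();R0=R.from_quat(o['tool_rot'])
    d=R0.inv().apply(np.array(goal)-o['position'])/.04
    r=(R0.inv()*axes).as_rotvec() if axes is not None else np.zeros(3)
    return np.round(np.r_[d,r],3)
E
python3 - <<'E'
from h import *
o=st();print(R.from_quat(o['tool_rot']).as_matrix().round(3))
for n in('scene','top'):
    c=snap(n,n+'0');print(n,c['camera_matrix'].round(1).tolist(),c['extrinsics'].round(3).tolist(), [k for k in c])
E
```

```text
pics
t 0.0 q [-1.458  0.528  1.434 -0.     1.181 -0.178] p [ 0.1798 -0.5982  0.4038] rot [ 0.9894  0.1454  0.     -0.0011] F [-0.6  1.  -0.3] w 0.0875 gf 0.0
[[ 0.958  0.288 -0.   ]
 [ 0.288 -0.958  0.002]
 [ 0.    -0.002 -1.   ]]
scene [[602.6, 0.0, 313.5], [0.0, 602.6, 230.2], [0.0, 0.0, 1.0]] [[-0.793, 0.609, -0.015, 0.449], [-0.526, -0.671, 0.522, 0.229], [0.309, 0.422, 0.853, -1.504], [0.0, 0.0, 0.0, 1.0]] ['pixels', 'range_z', 'camera_matrix', 'extrinsics']
top [[520.6, 0.0, 321.3], [0.0, 520.6, 242.3], [0.0, 0.0, 1.0]] [[0.003, -1.0, 0.004, -0.025], [0.996, 0.003, 0.086, -0.545], [-0.086, 0.003, 0.996, -1.32], [0.0, 0.0, 0.0, 1.0]] ['pixels', 'range_z', 'camera_matrix', 'extrinsics']
```

View pics/scene0.png

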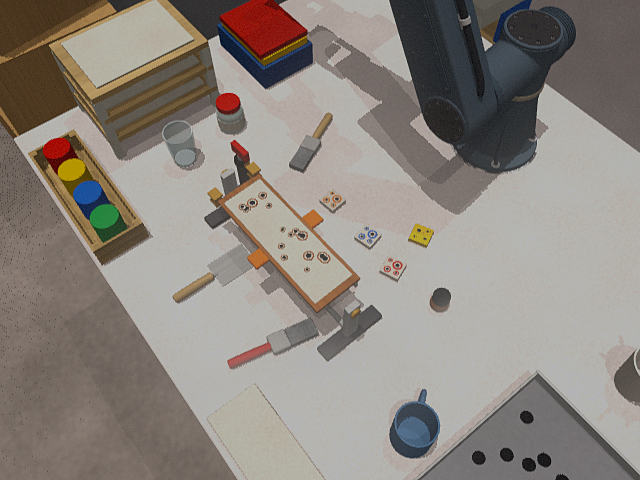

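View pics/top0.png

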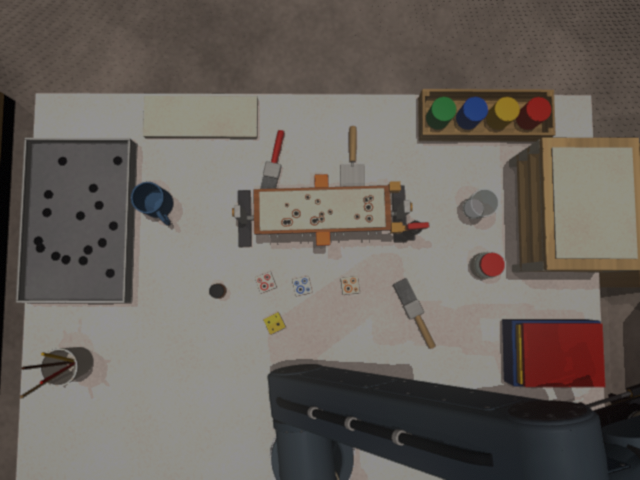

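Top view: tiles are at (265,282) red, (302,286) blue and (350,285) orange, with no green one seen. The yellow look-alike at (275,323) is to be left alone. Tabs are at (321,180) and (322,238), and the knob is at (418,226).

```bash
python3 - <<'E'
from h import *
c=load('top0');P=cloud(c);im=c['pixels'];hsv=cv2.cvtColor(im,cv2.COLOR_BGR2HSV)
def reg(name,u0,u1,v0,v1,f):
    m=np.zeros((480,640),bool);m[v0:v1,u0:u1]=True;m&=f&np.isfinite(P[...,2])
    q=P[m];print(name,len(q),'med',np.median(q,0).round(4),'min',np.percentile(q,3,axis=0).round(3),'max',np.percentile(q,97,axis=0).round(3));return q
H,S,V=[hsv[...,i].astype(int) for i in range(3)]
org=(H>5)&(H<18)&(S>150)
a=reg('fartab',308,335,170,188,org&(P[...,2]>.09))
b=reg('neartab',308,335,229,248,org&(P[...,2]>.09))
red=((H<6)|(H>174))&(S>150)
k=reg('knob',395,432,212,240,red)
r=cv2.minAreaRect((k[:,:2]*1000).astype(np.float32));print(r)
for n,u0,u1,v0,v1 in (('red',250,280,268,296),('blue',288,317,272,300),('orange',336,364,272,299),('yel',262,289,310,336)):
    q=reg(n,u0,u1,v0,v1,P[...,2]>.009)
    r=cv2.minAreaRect((q[:,:2]*1000).astype(np.float32));print(r)
# panel wood top
q=reg('panel',240,400,180,240,(P[...,2]>.112)&(P[...,2]<.135))
print(cv2.minAreaRect((q[:,:2]*1000).astype(np.float32)))
s=cv2.resize(im[140:330,200:460],None,fx=3,fy=3,interpolation=cv2.INTER_CUBIC);cv2.imwrite('pics/c1.png',s)
E
```

```text
fartab 158 med [ 0.6848 -0.0215  0.1226] min [ 0.67  -0.034  0.118] max [ 0.7   -0.007  0.127]
neartab 185 med [ 0.5487 -0.0267  0.1275] min [ 0.532 -0.041  0.123] max [ 0.563 -0.012  0.132]
knob 101 med [ 0.5741 -0.2442  0.1637] min [ 0.567 -0.267  0.159] max [ 0.579 -0.225  0.167]
((573.5280151367188, -245.82383728027344), (12.660734176635742, 44.82917785644531), 1.0637117624282837)
red 285 med [0.4428 0.1219 0.0138] min [0.421 0.101 0.01 ] max [0.463 0.144 0.018]
((442.4198303222656, 121.81427764892578), (43.8050422668457, 44.14268112182617), 21.087263107299805)
blue 284 med [0.4328 0.0265 0.0137] min [0.412 0.006 0.01 ] max [0.456 0.048 0.018]
((436.023681640625, 27.88162612915039), (48.20547103881836, 43.806453704833984), 14.082661628723145)
orange 279 med [ 0.4358 -0.0975  0.014 ] min [ 0.415 -0.118  0.01 ] max [ 0.456 -0.077  0.02 ]
((436.03582763671875, -97.19691467285156), (43.37065887451172, 43.987945556640625), 7.092708110809326)
yel 289 med [0.3381 0.0976 0.0138] min [0.315 0.075 0.01 ] max [0.361 0.121 0.019]
((341.5067443847656, 99.44654846191406), (51.491485595703125, 43.78730773925781), 26.51714324951172)
panel 6536 med [ 0.6157 -0.0264  0.1255] min [ 0.561 -0.184  0.12 ] max [0.671 0.131 0.131]
((616.0146484375, -18.029830932617188), (145.07308959960938, 382.7091064453125), 0.5437661409378052)
```

View pics/c1.png

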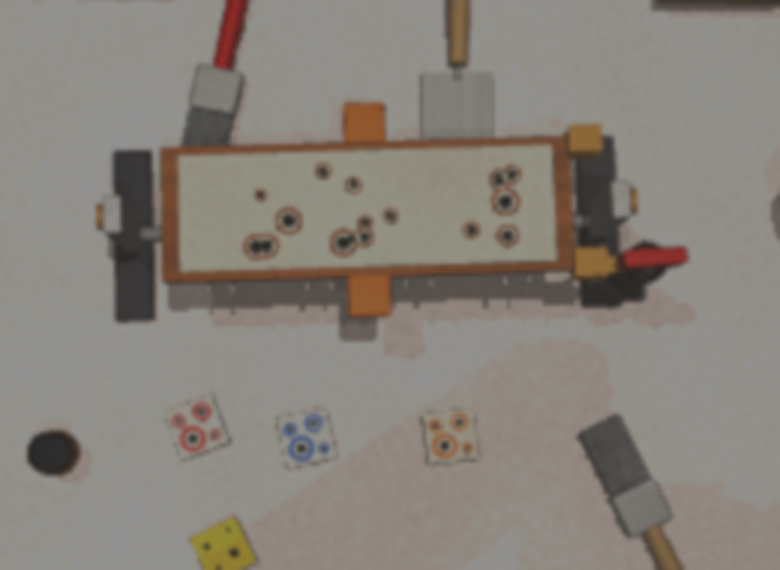

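The crop confirms the red, blue and orange ringed white tiles. The yellow dotted one at crop (225,540) is the look-alike and stays. I go to the knob first.

```bash
cat >> h.py <<'E'
def down(az): # tool z down, tool x at azimuth az
    x=np.array([np.cos(az),np.sin(az),0]);z=np.array([0,0,-1.]);return R.from_matrix(np.c_[x,np.cross(z,x),z])
def go(x,y,ztip,az): print(rel([x,y,ztip+.182],down(az)))
E
python3 -c "
from h import *
go(.5735,-.2455,.205,1.571+.06)"
```

```text
[ 1.1964e+01 -5.6140e+00  4.3600e-01 -1.0000e-03 -2.0000e-03 -1.3390e+00]
```

Call:
{"api": "move_arm", "payload": {"commands": [[[11.96, -5.61, 0.2, 0, 0, -1.34], [11.96, -5.61, 0.2, 0, 0, -1.34], [11.96, -5.61, 0.2, 0, 0, -1.34], [11.96, -5.61, 0.2, 0, 0, -1.34], [11.96, -5.61, 0.2, 0, 0, -1.34], [11.96, -5.61, 0.2, 0, 0, -1.34], [11.96, -5.61, 0.2, 0, 0, -1.34], [11.96, -5.61, 0.2, 0, 0, -1.34], [11.96, -5.61, 0.2, 0, 0, -1.34], [11.96, -5.61, 0.43, 0, 0, -1.34], [11.96, -5.61, 0.43, 0, 0, -1.34], [11.96, -5.61, 0.43, 0, 0, -1.34]]], "claw": 0.0, "squeeze": 25}}

```text
time: 1.6
position: [0.5726, -0.2471, 0.3872]
tool_rot: [0.686, 0.728, -0.0, -0.0]
ft_force: [-0.7, 0.2, 0.2]
grip_width: 0.0434
grip_force: 0.0
```

```bash
python3 - <<'E'
from h import *
st();go(.5735,-.2455,.141,1.571+.06)
c=snap('wrist','w1')
E
```

```text
t 1.6 q [-0.586  0.545  1.454 -0.     1.143 -0.645] p [ 0.5726 -0.2471  0.3872] rot [ 6.859e-01  7.277e-01 -2.000e-04 -5.000e-04] F [-0.7  0.2  0.2] w 0.0434 gf 0.0
[ 3.800e-02  2.700e-02  1.606e+00 -1.000e-03 -0.000e+00 -1.000e-03]
```

View pics/w1.png

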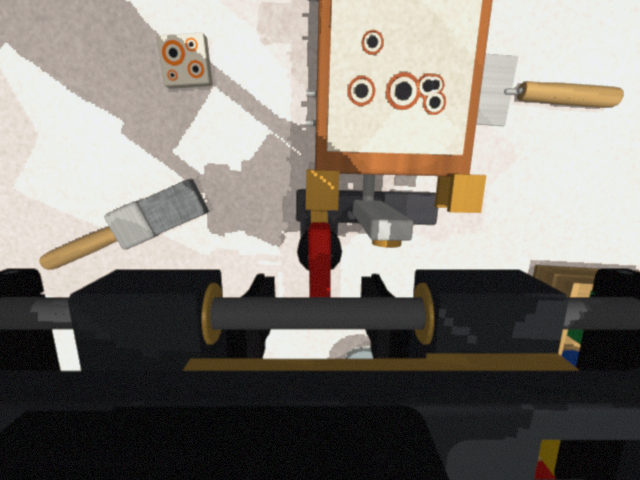

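The wrist view shows the red knob bar at (320,260), aligned and centred between the fingers. I descend and grip it.

Call:
{"api": "move_arm", "payload": {"commands": [[[0.04, 0.03, 0.8, 0, 0, 0], [0.04, 0.03, 1.6, 0, 0, 0], [0.04, 0.03, 1.6, 0, 0, 0], [0.04, 0.03, 1.6, 0, 0, 0]]]}}

```text
time: 2.15
position: [0.5747, -0.2452, 0.3247]
tool_rot: [0.686, 0.728, 0.0, 0.001]
ft_force: [0.7, -0.4, 0.4]
grip_width: 0.0438
grip_force: 0.0
```

Call:
{"api": "move_arm", "payload": {"commands": [[[0, 0, 0, 0, 0, 0], [0, 0, 0, 0, 0, 0], [0, 0, 0, 0, 0, 0], [0, 0, 0, 0, 0, 0], [0, 0, 0, 0, 0, 0], [0, 0, 0, 0, 0, 0]]], "claw": 1.0}}

```text
time: 2.9
position: [0.5739, -0.2444, 0.3239]
tool_rot: [0.685, 0.728, -0.001, -0.001]
ft_force: [-5.1, -1.0, 5.5]
grip_width: 0.0139
grip_force: 25.0
```

Call:
{"api": "move_arm", "payload": {"commands": [[[0, 0, 0, 0, 0, -0.15], [0, 0, 0, 0, 0, -0.3], [0, 0, 0, 0, 0, -0.45], [0, 0, 0, 0, 0, -0.6], [0, 0, 0, 0, 0, -0.75], [0, 0, 0, 0, 0, -0.9], [0, 0, 0, 0, 0, -1.05], [0, 0, 0, 0, 0, -1.2], [0, 0, 0, 0, 0, -1.3], [0, 0, 0, 0, 0, -1.38], [0, 0, 0, 0, 0, -1.4], [0, 0, 0, 0, 0, -1.4]]]}}

```text
time: 4.4
position: [0.5729, -0.2455, 0.3239]
tool_rot: [0.056, 0.998, -0.001, -0.003]
ft_force: [-8.7, -3.8, 6.4]
grip_width: 0.0138
grip_force: 25.0
```

```bash
python3 - <<'E'
from h import *
o=st();print(o['moment'].__class__,np.round(o['moment'],2))
E
```

```text
t 4.4 q [-0.583  0.622  1.509 -0.005  1.014 -2.04 ] p [ 0.5729 -0.2455  0.3239] rot [ 5.550e-02  9.985e-01 -9.000e-04 -2.500e-03] F [-8.7 -3.8  6.4] w 0.0138 gf 25.0
<class 'numpy.ndarray'> [-0.67  1.39 -0.47]
```

Call:
{"api": "move_arm", "payload": {"commands": [[[0, 0, 0, 0, 0, 0], [0, 0, 0, 0, 0, 0], [0, 0, 0, 0, 0, 0], [0, 0, -1, 0, 0, 0], [0, 0, -1.7, 0, 0, 0], [0, 0, -1.7, 0, 0, 0]]], "claw": 0.0}}

```text
time: 5.15
position: [0.5755, -0.2444, 0.394]
tool_rot: [0.055, 0.999, -0.001, 0.003]
ft_force: [-0.2, -0.8, 0.2]
grip_width: 0.0434
grip_force: 0.0
```

```bash
python3 - <<'E'
from h import *
st();go(.696,-.021,.21,.04)
E
```

```text
t 5.15 q [-0.58   0.539  1.445  0.     1.152 -2.042] p [ 0.5755 -0.2444  0.394 ] rot [ 0.0546  0.9985 -0.0014  0.0028] F [-0.2 -0.8  0.2] w 0.0434 gf 0.0
[-2.385e+00  5.882e+00  4.900e-02  8.000e-03  4.000e-03  2.992e+00]
```

Call:
{"api": "move_arm", "payload": {"commands": [[[-2.38, 5.88, 0, 0, 0, 1.8], [-2.38, 5.88, 0, 0, 0, 1.8], [-2.38, 5.88, 0, 0, 0, 1.8], [-2.38, 5.88, 0, 0, 0, 1.8], [-2.38, 5.88, 0, 0, 0, 1.8], [-2.38, 5.88, 0, 0, 0, 1.8], [-2.38, 5.88, 0, 0, 0, 1.8], [-2.38, 5.88, 0, 0, 0, 1.8], [-2.38, 5.88, 0, 0, 0, 1.8], [-2.38, 5.88, 0, 0, 0, 1.8], [-2.38, 5.88, 0, 0, 0, 1.8]]], "claw": 1.0}}

```text
time: 6.52
position: [0.6947, -0.0207, 0.3897]
tool_rot: [0.816, 0.578, -0.001, -0.001]
ft_force: [0.3, -0.5, -0.5]
grip_width: 0.0006
grip_force: 0.0
```

Call:
{"api": "move_arm", "payload": {"commands": [[[0, 0, 0, 0, 0, 1.19], [0, 0, 0, 0, 0, 1.19], [0, 0, 0, 0, 0, 1.19], [0, 0, 0, 0, 0, 1.19], [0, 0, 0, 0, 0, 1.19], [0, 0, 0, 0, 0, 1.19], [0, 0, 0, 0, 0, 1.19], [0, 0, 0, 0, 0, 1.19]]]}}

```text
time: 7.52
position: [0.6948, -0.0209, 0.3906]
tool_rot: [1.0, 0.022, -0.001, -0.0]
ft_force: [-0.6, 0.3, -0.3]
grip_width: 0.0003
grip_force: 0.0
```

```bash
python3 - <<'E'
from h import *
st();go(.696,-.021,.135,.04)
# arc rows: corner of finger (inner) at r
c0=np.array([.6168,-.024]);ex=np.array([np.cos(.038),np.sin(.038)])
for d in range(0,61,10):
    t=np.radians(d);r=.072
    x=r*np.cos(t)+.005*np.sin(t)+.0095; z=.12-r*np.sin(t)+.005*np.cos(t)
    p=c0+ex*x; print(d,end=' ');go(p[0],p[1],z,.04)
E
```

```text
t 7.53 q [-0.19   0.639  1.253  0.     1.25   1.336] p [ 0.6948 -0.0209  0.3906] rot [ 9.998e-01  2.230e-02 -7.000e-04 -2.000e-04] F [-0.6  0.3 -0.3] w 0.0003 gf 0.0
[ 3.300e-02  5.000e-03  1.839e+00 -0.000e+00  1.000e-03  5.000e-03]
0 [ 8.900e-02  6.000e-03  2.089e+00 -0.000e+00  1.000e-03  5.000e-03]
10 [ 8.400e-02  6.000e-03  2.404e+00 -0.000e+00  1.000e-03  5.000e-03]
20 [ 2.400e-02  5.000e-03  2.712e+00 -0.000e+00  1.000e-03  5.000e-03]
30 [-8.800e-02  5.000e-03  3.006e+00 -0.000e+00  1.000e-03  5.000e-03]
40 [-2.500e-01  4.000e-03  3.276e+00 -0.000e+00  1.000e-03  5.000e-03]
50 [-4.560e-01  3.000e-03  3.514e+00 -0.000e+00  1.000e-03  5.000e-03]
60 [-7.000e-01  1.000e-03  3.712e+00 -0.000e+00  1.000e-03  5.000e-03]
```

Call:
{"api": "move_arm", "payload": {"commands": [[[0.08, 0, 0.9, 0, 0, 0], [0.09, 0, 1.7, 0, 0, 0], [0.09, 0, 2.08, 0, 0, 0], [0.08, 0, 2.4, 0, 0, 0], [0.05, 0, 2.56, 0, 0, 0], [0.02, 0, 2.71, 0, 0, 0], [-0.09, 0, 3.0, 0, 0, 0], [-0.25, 0, 3.28, 0, 0, 0], [-0.35, 0, 3.4, 0, 0, 0], [-0.46, 0, 3.51, 0, 0, 0], [-0.7, 0, 3.71, 0, 0, 0], [-0.7, 0, 3.71, 0, 0, 0]]]}}

```text
time: 9.02
position: [0.6655, -0.0222, 0.242]
tool_rot: [1.0, 0.021, -0.002, -0.0]
ft_force: [-0.9, 1.0, 0.2]
grip_width: 0.0005
grip_force: 0.1
```

```bash
python3 - <<'E'
from h import *
st();c=snap('scene','s1')
cv2.imwrite('pics/s1c.png',cv2.resize(c['pixels'][130:400,150:450],None,fx=2,fy=2))
E
```

```text
t 9.03 q [-2.010e-01  7.800e-01  1.438e+00 -1.000e-03  9.280e-01  1.329e+00] p [ 0.6655 -0.0222  0.242 ] rot [ 9.998e-01  2.100e-02 -2.100e-03 -2.000e-04] F [-0.9  1.   0.2] w 0.0005 gf 0.1
```

View pics/s1c.png

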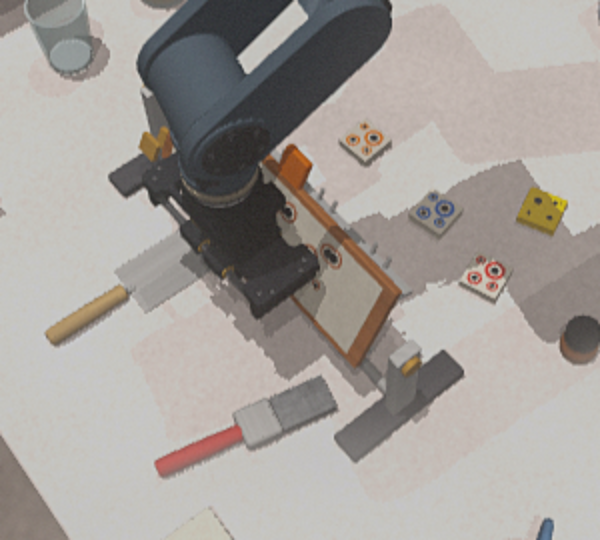

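The panel is tilted about 60° with the near tab up at crop (295,165). Next I lift out and push the near tab over from the robot's side.

```bash
python3 - <<'E'
from h import *
c0=np.array([.6168,-.024]);ex=np.array([np.cos(.038),np.sin(.038)])
def G(x,z,l):
    p=c0+ex*x; print(l,end=' ');go(p[0],p[1],z,.04)
G(.062,.07,'out');G(.07,.23,'up');G(-.078,.23,'over');G(-.078,.178,'down');G(-.053,.178,'touch')
G(-.033,.18,'push');G(-.0145,.186,'90')
for d in range(100,181,10):
    t=np.radians(d);r=.073
    n=np.array([-np.cos(t),np.sin(t)]);m=np.array([-np.sin(t),-np.cos(t)])
    p=r*n+.005*m
    # corner -> centre; at the end finger flat on tab centred r .073
    off=-.0095*(1-max(0,(d-150)/30))
    G(p[0]+off,.12+p[1],d)
E
```

```text
out [ 0.324 -0.    -0.244 -0.     0.004  0.002]
up [ 5.070e-01 -1.000e-03 -4.245e+00 -0.000e+00  4.000e-03  2.000e-03]
over [-3.193e+00 -1.600e-02 -4.229e+00 -0.000e+00  4.000e-03  2.000e-03]
down [-3.188e+00 -1.600e-02 -2.929e+00 -0.000e+00  4.000e-03  2.000e-03]
touch [-2.563e+00 -1.300e-02 -2.932e+00 -0.000e+00  4.000e-03  2.000e-03]
push [-2.063e+00 -1.100e-02 -2.984e+00 -0.000e+00  4.000e-03  2.000e-03]
90 [-1.601e+00 -9.000e-03 -3.136e+00 -0.000e+00  4.000e-03  2.000e-03]
100 [-1.283e+00 -8.000e-03 -3.306e+00 -0.000e+00  4.000e-03  2.000e-03]
110 [-9.700e-01 -7.000e-03 -3.246e+00 -0.000e+00  4.000e-03  2.000e-03]
120 [-6.720e-01 -6.000e-03 -3.133e+00 -0.000e+00  4.000e-03  2.000e-03]
130 [-3.980e-01 -4.000e-03 -2.969e+00 -0.000e+00  4.000e-03  2.000e-03]
140 [-1.570e-01 -3.000e-03 -2.761e+00 -0.000e+00  4.000e-03  2.000e-03]
150 [ 4.500e-02 -3.000e-03 -2.513e+00 -0.000e+00  4.000e-03  2.000e-03]
160 [ 2.790e-01 -1.000e-03 -2.235e+00 -0.000e+00  4.000e-03  2.000e-03]
170 [ 4.630e-01 -1.000e-03 -1.934e+00 -0.000e+00  4.000e-03  2.000e-03]
180 [ 0.593  0.    -1.62  -0.     0.004  0.002]
```

Call:
{"api": "move_arm", "payload": {"commands": [[[0.33, 0, -0.25, 0, 0, 0], [0.5, 0, -1.6, 0, 0, 0], [0.5, 0, -3.0, 0, 0, 0], [0.5, 0, -4.25, 0, 0, 0], [-0.8, 0, -4.25, 0, 0, 0], [-2.2, 0, -4.25, 0, 0, 0], [-3.2, 0, -4.25, 0, 0, 0], [-3.2, 0, -4.25, 0, 0, 0], [-3.2, 0, -2.95, 0, 0, 0], [-3.2, 0, -2.95, 0, 0, 0], [-2.55, 0, -2.95, 0, 0, 0], [-2.05, 0, -3.0, 0, 0, 0]]]}}

```text
time: 10.58
position: [0.5859, -0.0256, 0.3645]
tool_rot: [1.0, 0.021, -0.001, 0.0]
ft_force: [-2.6, 0.1, 2.4]
grip_width: -0.0
grip_force: 1.4
```

```bash
python3 - <<'E'
from h import *
st()
c0=np.array([.6168,-.024]);ex=np.array([np.cos(.038),np.sin(.038)])
def G(x,z,l):
    p=c0+ex*x; print(l,end=' ');go(p[0],p[1],z,.04)
G(-.033,.18,'push');G(-.0145,.186,'90')
for d in range(100,181,10):
    t=np.radians(d);r=.073
    n=np.array([-np.cos(t),np.sin(t)]);m=np.array([-np.sin(t),-np.cos(t)])
    p=r*n+.005*m
    off=-.0095*(1-max(0,(d-150)/30))
    G(p[0]+off,.12+p[1],d)
E
```

```text
t 10.57 q [-2.340e-01  5.250e-01  1.572e+00 -1.000e-03  1.047e+00  1.295e+00] p [ 0.5859 -0.0256  0.3645] rot [ 9.998e-01  2.110e-02 -1.100e-03  1.000e-04] F [-2.6  0.1  2.4] w -0.0 gf 1.4
push [-0.05  -0.011  0.063  0.     0.002  0.002]
90 [ 0.412 -0.009 -0.088  0.     0.002  0.002]
100 [ 0.73  -0.007 -0.258  0.     0.002  0.002]
110 [ 1.043 -0.006 -0.197  0.     0.002  0.002]
120 [ 1.341 -0.005 -0.083  0.     0.002  0.002]
130 [ 1.615 -0.004  0.081  0.     0.002  0.002]
140 [ 1.855 -0.003  0.29   0.     0.002  0.002]
150 [ 2.056e+00 -2.000e-03  5.380e-01  0.000e+00  2.000e-03  2.000e-03]
160 [ 2.29e+00 -1.00e-03  8.16e-01  0.00e+00  2.00e-03  2.00e-03]
170 [ 2.473e+00 -0.000e+00  1.118e+00  0.000e+00  2.000e-03  2.000e-03]
180 [2.603e+00 0.000e+00 1.432e+00 0.000e+00 2.000e-03 2.000e-03]
```

Call:
{"api": "move_arm", "payload": {"commands": [[[0.2, 0, 0, 0, 0, 0], [0.42, 0, -0.1, 0, 0, 0], [0.73, 0, -0.25, 0, 0, 0], [1.04, 0, -0.2, 0, 0, 0], [1.34, 0, -0.08, 0, 0, 0], [1.62, 0, 0.08, 0, 0, 0], [1.86, 0, 0.29, 0, 0, 0], [2.06, 0, 0.54, 0, 0, 0], [2.29, 0, 0.82, 0, 0, 0], [2.47, 0, 1.12, 0, 0, 0], [2.6, 0, 1.43, 0, 0, 0], [2.6, 0, 1.5, 0, 0, 0]]]}}

```text
time: 12.08
position: [0.6891, -0.0212, 0.3073]
tool_rot: [1.0, 0.021, -0.0, 0.0]
ft_force: [-10.2, 1.2, 29.2]
grip_width: 0.0001
grip_force: 14.9
```

Call:
{"api": "move_arm", "payload": {"commands": [[[0, 0, 0.02, 0, 0, 0], [0, 0, 0.02, 0, 0, 0]]]}}

```text
time: 12.32
position: [0.6889, -0.0212, 0.3074]
tool_rot: [1.0, 0.021, 0.001, 0.0]
ft_force: [-9.3, 1.1, 23.9]
grip_width: 0.0007
grip_force: 11.6
```

```bash
python3 - <<'E'
from h import *
st();go(.575,-.2455,.215,-.11)
E
```

```text
t 12.32 q [-1.920e-01  7.210e-01  1.340e+00 -1.000e-03  1.079e+00  1.336e+00] p [ 0.6889 -0.0212  0.3074] rot [9.998e-01 2.110e-02 7.000e-04 5.000e-04] F [-9.3  1.1 23.9] w 0.0007 gf 11.6
[-3.078e+00  5.485e+00 -2.238e+00  1.000e-03 -1.000e-03  1.520e-01]
```

Call:
{"api": "move_arm", "payload": {"commands": [[[0, 0, -1.2, 0, 0, 0], [0, 0, -2.3, 0, 0, 0], [-1, 1.2, -2.3, 0, 0, 0.15], [-3.08, 5.49, -2.3, 0, 0, 0.15], [-3.08, 5.49, -2.3, 0, 0, 0.15], [-3.08, 5.49, -2.3, 0, 0, 0.15], [-3.08, 5.49, -2.3, 0, 0, 0.15], [-3.08, 5.49, -2.3, 0, 0, 0.15], [-3.08, 5.49, -2.3, 0, 0, 0.15]]], "claw": 0.0}}

```text
time: 13.45
position: [0.5757, -0.2443, 0.3941]
tool_rot: [0.999, -0.053, 0.0, -0.0]
ft_force: [-0.2, 0.6, -0.9]
grip_width: 0.0435
grip_force: 0.0
```

```bash
python3 - <<'E'
from h import *
st();go(.5735,-.2455,.141,-.11)
c=snap('top','t2');cv2.imwrite('pics/t2c.png',cv2.resize(c['pixels'][150:330,200:460],None,fx=3,fy=3,interpolation=cv2.INTER_CUBIC))
E
```

```text
t 13.45 q [-5.800e-01  5.400e-01  1.443e+00  1.000e-03  1.159e+00  1.097e+00] p [ 0.5757 -0.2443  0.3941] rot [ 9.986e-01 -5.310e-02  1.000e-04 -3.000e-04] F [-0.2  0.6 -0.9] w 0.0435 gf 0.0
[-5.200e-02  3.500e-02  1.778e+00 -1.000e-03 -0.000e+00  4.000e-03]
```

View pics/t2c.png

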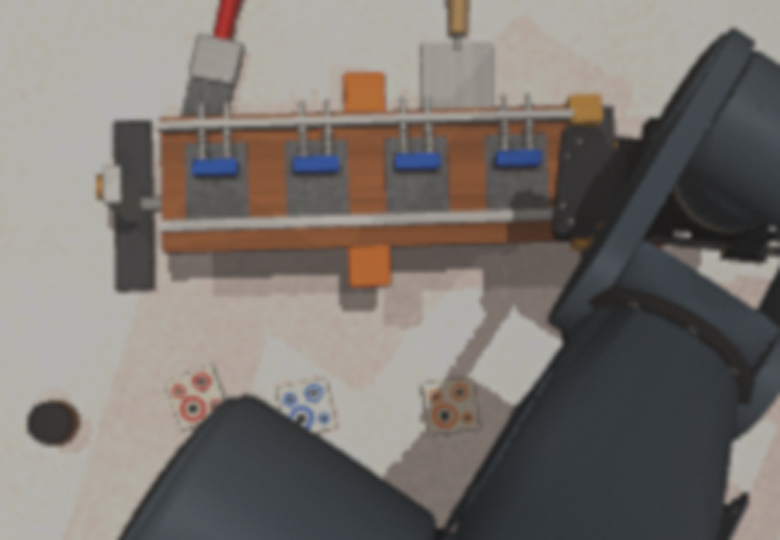

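The panel is over: four holders are up, with blue jaws at crop (215,167), (315,163), (417,160) and (518,157). Now I relock the knob.

Call:
{"api": "move_arm", "payload": {"commands": [[[-0.05, 0.03, 0.9, 0, 0, 0], [-0.05, 0.03, 1.78, 0, 0, 0], [-0.05, 0.03, 1.78, 0, 0, 0], [-0.05, 0.03, 1.78, 0, 0, 0]]]}}

```text
time: 14.0
position: [0.5738, -0.2462, 0.3242]
tool_rot: [0.999, -0.053, 0.001, 0.0]
ft_force: [0.2, -0.3, -0.0]
grip_width: 0.0432
grip_force: 0.0
```

Call:
{"api": "move_arm", "payload": {"commands": [[[0, 0, 0, 0, 0, 0], [0, 0, 0, 0, 0, 0], [0, 0, 0, 0, 0, 0], [0, 0, 0, 0, 0, 0], [0, 0, 0, 0, 0, 0], [0, 0, 0, 0, 0, 0]]], "claw": 1.0}}

```text
time: 14.75
position: [0.573, -0.2464, 0.3236]
tool_rot: [0.999, -0.055, 0.0, -0.0]
ft_force: [-0.0, 2.8, 3.9]
grip_width: 0.0144
grip_force: 25.0
```

Call:
{"api": "move_arm", "payload": {"commands": [[[0, 0, 0, 0, 0, 0.15], [0, 0, 0, 0, 0, 0.3], [0, 0, 0, 0, 0, 0.45], [0, 0, 0, 0, 0, 0.6], [0, 0, 0, 0, 0, 0.75], [0, 0, 0, 0, 0, 0.9], [0, 0, 0, 0, 0, 1.05], [0, 0, 0, 0, 0, 1.2], [0, 0, 0, 0, 0, 1.3], [0, 0, 0, 0, 0, 1.4], [0, 0, 0, 0, 0, 1.44], [0, 0, 0, 0, 0, 1.44]]]}}

```text
time: 16.25
position: [0.5732, -0.2462, 0.3236]
tool_rot: [0.716, -0.698, 0.0, -0.001]
ft_force: [1.3, 4.7, 5.1]
grip_width: 0.014
grip_force: 25.0
```

```bash
python3 - <<'E'
from h import *
o=st();print(np.round(o['moment'],2));x=R.from_quat(o['tool_rot']).apply([1,0,0]);print('az',np.arctan2(x[1],x[0])+np.pi/2)
E
```

```text
t 16.25 q [-5.850e-01  6.230e-01  1.509e+00  1.000e-03  1.009e+00  2.532e+00] p [ 0.5732 -0.2462  0.3236] rot [ 7.157e-01 -6.984e-01  1.000e-04 -5.000e-04] F [1.3 4.7 5.1] w 0.014 gf 25.0
[ 0.96 -0.22  0.32]
az 0.024369389080599824
```

Call:
{"api": "move_arm", "payload": {"commands": [[[0, 0, 0, 0, 0, 0.05], [0, 0, 0, 0, 0, 0.05], [0, 0, 0, 0, 0, 0.05]]]}}

```text
time: 16.62
position: [0.5732, -0.2464, 0.3236]
tool_rot: [-0.698, 0.716, -0.0, 0.0]
ft_force: [0.1, 4.1, 5.8]
grip_width: 0.0143
grip_force: 25.0
```

```bash
python3 - <<'E'
from h import *
o=st();print(np.round(o['moment'],2));x=R.from_quat(o['tool_rot']).apply([1,0,0]);print('az',np.arctan2(x[1],x[0])+np.pi/2)
E
```

```text
t 16.62 q [-5.850e-01  6.230e-01  1.509e+00  1.000e-03  1.009e+00  2.581e+00] p [ 0.5732 -0.2464  0.3236] rot [-6.984e-01  7.157e-01 -3.000e-04  3.000e-04] F [0.1 4.1 5.8] w 0.0143 gf 25.0
[ 0.9  -0.27  0.58]
az -0.02449857008587908
```

Call:
{"api": "move_arm", "payload": {"commands": [[[0, 0, 0, 0, 0, 0], [0, 0, 0, 0, 0, 0], [0, 0, 0, 0, 0, 0], [0, 0, -1, 0, 0, 0], [0, 0, -1.8, 0, 0, 0], [0, 0, -1.8, 0, 0, 0]]], "claw": -0.3}}

```text
time: 17.38
position: [0.5735, -0.2475, 0.3978]
tool_rot: [-0.697, 0.717, -0.003, 0.001]
ft_force: [0.0, 0.3, -0.9]
grip_width: 0.0559
grip_force: 0.0
```

```bash
python3 - <<'E'
from h import *
st();go(.436,-.097,.12,.124)
c=load('t2');P=cloud(c);hsv=cv2.cvtColor(c['pixels'],cv2.COLOR_BGR2HSV);H,S,V=[hsv[...,i].astype(int) for i in range(3)]
m=(H>105)&(H<125)&(S>150)&(P[...,2]>.13)
m[:, :250]=0;m[:190]=0;m[225:]=0
n,l,s,ce=cv2.connectedComponentsWithStats(m.astype(np.uint8))
J=[]
for i in range(1,n):
    if s[i,4]<30: continue
    q=P[l==i];J.append((q.max(0)+q.min(0))/2);print(s[i,4],np.median(q,0).round(4),q.min(0).round(4),q.max(0).round(4))
J=np.array(J);print('yaw',-np.polyfit(J[:,1],J[:,0],1)[0])
# rail: bright low-sat pixels around stand x -45..-10
v=(S<60)&(V>120)&(P[...,2]>.122)&(P[...,2]<.14)&(P[...,1]<.13)&(P[...,1]>-.14)
c0=np.array([.6168,-.024]);ex=np.array([np.cos(.038),np.sin(.038)])
X=(P[...,:2]-c0)@ex
for a in(-.06,-.03,-.01):
  pass
h,e=np.histogram(X[v&(abs(X)<.07)],bins=np.arange(-.07,.071,.004));print([(round(e[i],3),h[i]) for i in range(len(h)) if h[i]>10])
w=v&(abs(X)<.07)&(X<0);print('rail',np.median(X[w]),np.percentile(X[w],[3,97]),np.median(P[w][:,2]))
q=P[w];print(np.polyfit(q[:,1],q[:,0],1))
d=(V<110)&(S<60)&(P[...,2]<.13)&(P[...,2]>.115)&(abs(X)<.03)&(P[...,1]<.13)&(P[...,1]>-.1);print('face z',np.median(P[d][:,2]))
E
```

```text
t 17.38 q [-0.586  0.533  1.443 -0.     1.159  2.583] p [ 0.5735 -0.2475  0.3978] rot [-6.973e-01  7.168e-01 -3.200e-03  5.000e-04] F [ 0.   0.3 -0.9] w 0.0559 gf 0.0
[-3.675e+00  3.553e+00  2.363e+00 -1.000e-03 -7.000e-03 -1.722e+00]
53 [ 0.6299 -0.1423  0.147 ] [ 0.6252 -0.1586  0.1405] [ 0.6337 -0.1277  0.1517]
53 [0.624  0.0162 0.1474] [0.6195 0.0019 0.1408] [0.6284 0.0327 0.1535]
51 [ 0.6276 -0.0618  0.1459] [ 0.6225 -0.0783  0.1424] [ 0.6308 -0.0475  0.1529]
54 [0.6212 0.0962 0.1466] [0.6172 0.0799 0.1408] [0.6257 0.1107 0.151 ]
yaw 0.03349450766108258
[(np.float64(-0.042), np.int64(21)), (np.float64(-0.038), np.int64(182)), (np.float64(-0.034), np.int64(177)), (np.float64(-0.03), np.int64(23)), (np.float64(0.042), np.int64(23)), (np.float64(0.046), np.int64(21)), (np.float64(0.05), np.int64(41)), (np.float64(0.054), np.int64(14)), (np.float64(0.058), np.int64(11))]
rail -0.03412343238775668 [-0.03822539 -0.02906343] 0.13061659414546836
[-0.03481864  0.58180983]
face z 0.12533992382540793
```

Call:
{"api": "move_arm", "payload": {"commands": [[[-3.68, 3.55, 0, 0, 0, -1.72], [-3.68, 3.55, 0, 0, 0, -1.72], [-3.68, 3.55, 0, 0, 0, -1.72], [-3.68, 3.55, 0, 0, 0, -1.72], [-3.68, 3.55, 1, 0, 0, -1.72], [-3.68, 3.55, 2.3, 0, 0, -1.72], [-3.68, 3.55, 2.36, 0, 0, -1.72], [-3.68, 3.55, 2.36, 0, 0, -1.72], [-3.68, 3.55, 2.36, 0, 0, -1.72], [-3.68, 3.55, 2.36, 0, 0, -1.72], [-3.68, 3.55, 2.36, 0, 0, -1.72]]], "claw": -0.3}}

```text
time: 18.75
position: [0.4347, -0.0957, 0.3003]
tool_rot: [0.998, 0.06, -0.001, -0.0]
ft_force: [1.4, -0.2, 0.0]
grip_width: 0.0562
grip_force: 0.0
```

```bash
cat >> h.py <<'E'
def tiles(f,src='wrist'):
    c=snap(src,f);P=cloud(c);hsv=cv2.cvtColor(c['pixels'],cv2.COLOR_BGR2HSV)
    m=((P[...,2]>.009)&(P[...,2]<.02)).astype(np.uint8)
    m=cv2.morphologyEx(m,cv2.MORPH_OPEN,np.ones((3,3),np.uint8))
    n,l,s,ce=cv2.connectedComponentsWithStats(m)
    for i in range(1,n):
        if s[i,4]<200: continue
        q=P[l==i];r=cv2.minAreaRect((q[:,:2]*1000).astype(np.float32))
        if max(r[1])>60 or min(r[1])<30: continue
        px=hsv[l==i];k=px[px[:,1]>120][:,0]
        print('px',ce[i].round(),'xy',np.round(r[0],1),'size',np.round(r[1],1),'ang',round(r[2],1),'hue',np.median(k) if len(k) else None)
E
python3 - <<'E'
from h import *
st();tiles('w3')
E
```

```text
t 18.75 q [-0.469  0.473  1.973 -0.     0.696  0.983] p [ 0.4347 -0.0957  0.3003] rot [ 9.982e-01  5.970e-02 -5.000e-04 -3.000e-04] F [ 1.4 -0.2  0. ] w 0.0562 gf 0.0
px [ 44. 202.] xy [443.5 122.8] size [43.9 45.4] ang 21.0 hue 2.0
px [164. 227.] xy [434.5  28.5] size [44.1 44.5] ang 12.6 hue 110.0
px [318. 242.] xy [436.8 -95.7] size [43.6 43.9] ang 6.5 hue 12.0
```

```bash
python3 - <<'E'
from h import *
go(.4368,-.0957,.004,.113)
E
```

```text
[ 5.100e-02  6.000e-03  2.861e+00 -0.000e+00  1.000e-03  7.000e-03]
```

Call:
{"api": "move_arm", "payload": {"commands": [[[0.05, 0, 1.3, 0, 0, 0], [0.05, 0, 2.4, 0, 0, 0], [0.05, 0, 2.86, 0, 0, 0], [0.05, 0, 2.86, 0, 0, 0], [0.05, 0, 2.86, 0, 0, 0]]]}}

```text
time: 19.42
position: [0.4372, -0.0956, 0.1869]
tool_rot: [0.998, 0.061, 0.0, 0.0]
ft_force: [0.6, -0.1, 0.4]
grip_width: 0.0567
grip_force: 0.0
```

Call:
{"api": "move_arm", "payload": {"commands": [[[0, 0, 0, 0, 0, 0], [0, 0, 0, 0, 0, 0], [0, 0, 0, 0, 0, 0], [0, 0, 0, 0, 0, 0], [0, 0, 0, 0, 0, 0], [0, 0, 0, 0, 0, 0]]], "claw": 1.0, "squeeze": 40}}

```text
time: 20.18
position: [0.4372, -0.0956, 0.1872]
tool_rot: [0.998, 0.061, 0.001, 0.0]
ft_force: [-0.6, 0.3, 5.9]
grip_width: 0.0436
grip_force: 40.0
```

Call:
{"api": "move_arm", "payload": {"commands": [[[0, 0, -1.2, 0, 0, 0], [0, 0, -2.6, 0, 0, 0], [0, 0, -4.4, 0, 0, 0], [0, 0, -4.4, 0, 0, 0], [0, 0, -4.4, 0, 0, 0]]]}}

```text
time: 20.8
position: [0.4366, -0.0953, 0.3627]
tool_rot: [0.998, 0.061, 0.0, 0.0]
ft_force: [-0.0, 0.0, -1.3]
grip_width: 0.0438
grip_force: 40.0
```

```bash
python3 - <<'E'
from h import *
st()
# tip 4mm above underside when grasped; face .125
ex=np.array([np.cos(.035),np.sin(.035)])
h=np.array([.6093,-.0625])
for n,dx,z in(('above',-.013,.04),('pre',-.013,.0085),('push',.004,.0085),('down',.004,.001),('back',.001,.001)):
    p=h+ex*dx;print(n,end=' ');go(p[0],p[1],.125+.004+z,.035)
E
```

```text
t 20.8 q [-0.466  0.358  1.911 -0.     0.872  0.983] p [ 0.4366 -0.0953  0.3627] rot [9.981e-01 6.090e-02 5.000e-04 3.000e-04] F [-0.   0.  -1.3] w 0.0438 gf 40.0
above [ 4.061e+00 -3.180e-01  2.960e-01  1.000e-03 -1.000e-03  8.700e-02]
pre [ 4.060e+00 -3.180e-01  1.083e+00  1.000e-03 -1.000e-03  8.700e-02]
push [ 4.483e+00 -2.810e-01  1.084e+00  1.000e-03 -1.000e-03  8.700e-02]
down [ 4.483e+00 -2.810e-01  1.271e+00  1.000e-03 -1.000e-03  8.700e-02]
back [ 4.408e+00 -2.880e-01  1.271e+00  1.000e-03 -1.000e-03  8.700e-02]
```

Call:
{"api": "move_arm", "payload": {"commands": [[[1.4, -0.1, 0, 0, 0, 0.08], [2.8, -0.2, 0, 0, 0, 0.08], [4.06, -0.32, 0, 0, 0, 0.08], [4.06, -0.32, 0.3, 0, 0, 0.087], [4.06, -0.32, 0.3, 0, 0, 0.087], [4.06, -0.32, 0.3, 0, 0, 0.087]]]}}

```text
time: 21.55
position: [0.5952, -0.0631, 0.3489]
tool_rot: [1.0, 0.017, -0.002, -0.001]
ft_force: [-0.6, -0.0, 0.6]
grip_width: 0.0431
grip_force: 40.0
```

```bash
python3 - <<'E'
from h import *
st()
ex=np.array([np.cos(.035),np.sin(.035)])
h=np.array([.6093,-.0625])
for n,dx,z in(('pre',-.013,.0085),('push',.004,.0085),('down',.004,.001),('back',.001,.001)):
    p=h+ex*dx;print(n,end=' ');go(p[0],p[1],.125+.004+z,.035)
c=snap('wrist','w4')
E
```

```text
t 21.55 q [-0.292  0.56   1.554 -0.     1.032  1.244] p [ 0.5952 -0.0631  0.3489] rot [ 9.999e-01  1.710e-02 -2.100e-03 -6.000e-04] F [-0.6 -0.   0.6] w 0.0431 gf 40.0
pre [ 0.032 -0.003  0.734 -0.001  0.004 -0.001]
push [ 0.457 -0.003  0.732 -0.001  0.004 -0.001]
down [ 0.458 -0.003  0.92  -0.001  0.004 -0.001]
back [ 0.383 -0.003  0.92  -0.001  0.004 -0.001]
```

View pics/w4.png

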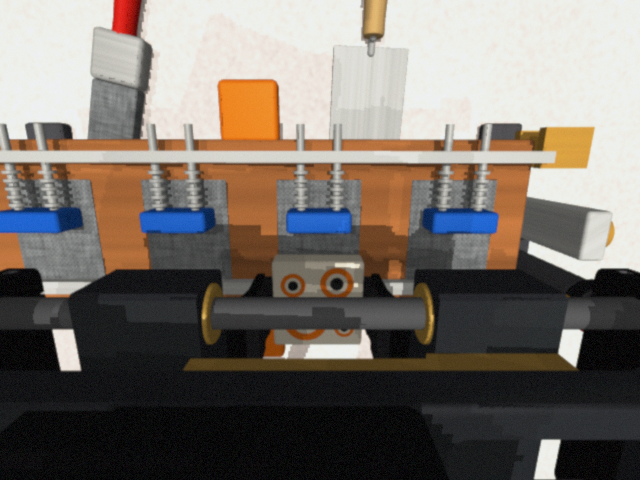

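The tile is held square and lined up with the jaw at (319,220). I lower it in front of the jaw and press the jaw back.

Call:
{"api": "move_arm", "payload": {"commands": [[[0.03, 0, 0.4, 0, 0, 0], [0.03, 0, 0.73, 0, 0, 0], [0.03, 0, 0.73, 0, 0, 0], [0.15, 0, 0.73, 0, 0, 0], [0.3, 0, 0.73, 0, 0, 0], [0.46, 0, 0.73, 0, 0, 0], [0.46, 0, 0.73, 0, 0, 0], [0.46, 0, 0.73, 0, 0, 0]]]}}

```text
time: 22.6
position: [0.6141, -0.0624, 0.3209]
tool_rot: [1.0, 0.018, -0.002, -0.0]
ft_force: [-5.9, -1.6, 0.6]
grip_width: 0.0435
grip_force: 40.0
```

```bash
python3 - <<'E'
from h import *
st()
ex=np.array([np.cos(.035),np.sin(.035)])
h=np.array([.6093,-.0625])
for n,dx,z in(('push',.004,.0085),('down',.004,.001),('back',.001,.001)):
    p=h+ex*dx;print(n,end=' ');go(p[0],p[1],.125+.004+z,.035)
c=snap('wrist','w5');P=cloud(c);print(c['pixels'].shape)
cv2.imwrite('pics/w5.png',c['pixels'][100:400,100:540])
E
```

```text
t 22.6 q [-2.820e-01  6.190e-01  1.527e+00 -1.000e-03  1.000e+00  1.254e+00] p [ 0.6141 -0.0624  0.3209] rot [ 9.998e-01  1.770e-02 -2.300e-03 -1.000e-04] F [-5.9 -1.6  0.6] w 0.0435 gf 40.0
push [-0.019 -0.002  0.034 -0.     0.005  0.   ]
down [-0.019 -0.002  0.221 -0.     0.005  0.   ]
back [-0.094 -0.002  0.222 -0.     0.005  0.   ]
(480, 640, 3)
```

View pics/w5.png

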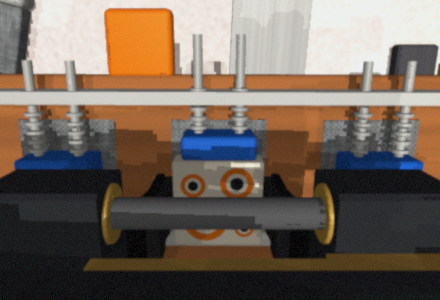

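The jaw is pressed back with the tile level. I lower it.

Call:
{"api": "move_arm", "payload": {"commands": [[[0, 0, 0.1, 0, 0, 0], [0, 0, 0.18, 0, 0, 0], [0, 0, 0.22, 0, 0, 0], [0, 0, 0.22, 0, 0, 0]]]}}

```text
time: 23.15
position: [0.6142, -0.0622, 0.3125]
tool_rot: [1.0, 0.018, -0.002, -0.0]
ft_force: [-6.4, -0.7, 1.9]
grip_width: 0.0436
grip_force: 40.0
```

```bash
python3 -c "
from h import *
st()"
```

```text
t 23.15 q [-2.820e-01  6.300e-01  1.533e+00 -1.000e-03  9.820e-01  1.254e+00] p [ 0.6142 -0.0622  0.3125] rot [ 9.998e-01  1.760e-02 -1.900e-03 -3.000e-04] F [-6.4 -0.7  1.9] w 0.0436 gf 40.0
```

Call:
{"api": "move_arm", "payload": {"commands": [[[-0.05, 0, 0.02, 0, 0, 0], [-0.1, 0, 0.03, 0, 0, 0], [-0.1, 0, 0.03, 0, 0, 0]]]}}

```text
time: 23.52
position: [0.6112, -0.0623, 0.3122]
tool_rot: [1.0, 0.017, 0.001, -0.0]
ft_force: [-4.4, 0.3, 5.7]
grip_width: 0.0432
grip_force: 40.0
```

Call:
{"api": "move_arm", "payload": {"commands": [[[0, 0, 0, 0, 0, 0], [0, 0, 0, 0, 0, 0], [0, 0, 0, 0, 0, 0], [0, 0, 0, 0, 0, 0], [0, 0, -1, 0, 0, 0], [0, 0, -2, 0, 0, 0], [-0.5, 0, -2, 0, 0, 0], [-0.5, 0, -2, 0, 0, 0]]], "claw": -0.3}}

```text
time: 24.52
position: [0.5902, -0.0631, 0.3915]
tool_rot: [1.0, 0.017, -0.0, -0.0]
ft_force: [-0.2, 0.3, -0.8]
grip_width: 0.0565
grip_force: 0.0
```

```bash
python3 - <<'E'
from h import *
st();c=snap('wrist','w6');P=cloud(c)
cv2.imwrite('pics/w6.png',c['pixels'][80:400,100:540])
m=(P[...,2]>.132)&(P[...,2]<.15)&(c['pixels'].min(-1)>90);print(np.median(P[m],0))
tiles('w6b')
E
```

```text
t 24.52 q [-0.295  0.5    1.528  0.     1.114  1.242] p [ 0.5902 -0.0631  0.3915] rot [ 9.999e-01  1.720e-02 -2.000e-04 -1.000e-04] F [-0.2  0.3 -0.8] w 0.0565 gf 0.0
[ 0.65559357 -0.05465269  0.13997913]
```

View pics/w6.png

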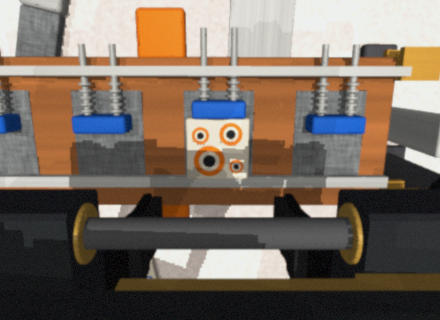

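The orange tile is seated between rail and jaw at crop (218,148). Blue is next.

```bash
python3 - <<'E'
from h import *
go(.4345,.0285,.12,.22)
E
```

```text
[-3.836 -2.428  2.221 -0.    -0.    -0.185]
```

Call:
{"api": "move_arm", "payload": {"commands": [[[-1.4, -0.5, 0, 0, 0, -0.1], [-2.6, -1.4, 0, 0, 0, -0.185], [-3.84, -2.43, 0.5, 0, 0, -0.185], [-3.84, -2.43, 1.5, 0, 0, -0.185], [-3.84, -2.43, 2.22, 0, 0, -0.185], [-3.84, -2.43, 2.22, 0, 0, -0.185], [-3.84, -2.43, 2.22, 0, 0, -0.185], [-3.84, -2.43, 2.22, 0, 0, -0.185]]]}}

```text
time: 25.62
position: [0.4349, 0.0283, 0.3032]
tool_rot: [0.994, 0.11, 0.001, 0.0]
ft_force: [0.3, 0.9, -0.2]
grip_width: 0.0567
grip_force: 0.0
```

```bash
python3 - <<'E'
from h import *
st();tiles('w7');go(.4345,.0285,.004,.22)
E
```

```text
t 25.62 q [-0.192  0.459  1.994  0.     0.686  1.159] p [0.4349 0.0283 0.3032] rot [9.940e-01 1.096e-01 1.200e-03 4.000e-04] F [ 0.3  0.9 -0.2] w 0.0567 gf 0.0
px [151.  36.] xy [560.5 177.9] size [50.4 34.5] ang 2.3 hue None
px [204. 210.] xy [443.2 123.2] size [44.1 44.4] ang 21.1 hue 2.0
px [316. 245.] xy [434.4  28.8] size [44.1 44.1] ang 12.9 hue 110.0
[-1.200e-02 -7.000e-03  2.931e+00  1.000e-03 -2.000e-03 -0.000e+00]
```

Call:
{"api": "move_arm", "payload": {"commands": [[[0, 0, 1.3, 0, 0, 0], [0, 0, 2.4, 0, 0, 0], [0, 0, 2.93, 0, 0, 0], [0, 0, 2.93, 0, 0, 0], [0, 0, 2.93, 0, 0, 0]]]}}

```text
time: 26.3
position: [0.4346, 0.0284, 0.1857]
tool_rot: [0.994, 0.11, 0.001, 0.0]
ft_force: [0.0, 0.5, 0.2]
grip_width: 0.0563
grip_force: 0.0
```

Call:
{"api": "move_arm", "payload": {"commands": [[[0, 0, 0, 0, 0, 0], [0, 0, 0, 0, 0, 0], [0, 0, 0, 0, 0, 0], [0, 0, 0, 0, 0, 0], [0, 0, 0, 0, 0, 0], [0, 0, 0, 0, 0, 0]]], "claw": 1.0, "squeeze": 40}}

```text
time: 27.05
position: [0.4344, 0.0285, 0.1858]
tool_rot: [0.994, 0.11, 0.001, 0.0]
ft_force: [0.0, -0.0, 6.4]
grip_width: 0.0436
grip_force: 40.0
```

Call:
{"api": "move_arm", "payload": {"commands": [[[0, 0, -1.2, 0, 0, 0], [0, 0, -2.6, 0, 0, 0], [0, 0, -4.2, 0, 0, 0], [0, 0, -4.2, 0, 0, 0], [0, 0, -4.2, 0, 0, 0]]]}}

```text
time: 27.68
position: [0.4335, 0.0287, 0.353]
tool_rot: [0.994, 0.11, -0.0, -0.0]
ft_force: [-0.1, -0.5, -1.7]
grip_width: 0.0434
grip_force: 40.0
```

```bash
cat >> h.py <<'E'
def ins(h):
    ex=np.array([np.cos(.035),np.sin(.035)])
    for n,dx,z in(('above',-.013,.04),('pre',-.013,.0085),('push',.0045,.0085),('down',.0045,.0005),('back',.001,0)):
        p=np.array(h)+ex*dx;print(n,end=' ');go(p[0],p[1],.125+.005+z,.035)
E
python3 - <<'E'
from h import *
st();ins([.6065,.0165])
E
```

```text
t 27.68 q [-0.192  0.36   1.949 -0.     0.832  1.159] p [0.4335 0.0287 0.353 ] rot [ 9.940e-01  1.097e-01 -2.000e-04 -0.000e+00] F [-0.1 -0.5 -1.7] w 0.0434 gf 40.0
above [ 3.835  1.18   0.025 -0.     0.     0.185]
pre [ 3.835  1.181  0.812 -0.     0.     0.185]
push [ 4.265  1.261  0.812 -0.     0.     0.185]
down [ 4.265  1.261  1.012 -0.     0.     0.185]
back [ 4.179  1.245  1.025 -0.     0.     0.185]
```

Call:
{"api": "move_arm", "payload": {"commands": [[[1.4, 0.4, 0, 0, 0, 0.15], [2.7, 0.8, 0, 0, 0, 0.185], [3.84, 1.18, 0, 0, 0, 0.185], [3.84, 1.18, 0, 0, 0, 0.185], [3.84, 1.18, 0, 0, 0, 0.185], [3.84, 1.18, 0.4, 0, 0, 0.185], [3.84, 1.18, 0.81, 0, 0, 0.185], [3.84, 1.18, 0.81, 0, 0, 0.185], [3.84, 1.18, 0.81, 0, 0, 0.185]]]}}

```text
time: 28.8
position: [0.5943, 0.016, 0.3206]
tool_rot: [1.0, 0.017, -0.0, -0.0]
ft_force: [-0.3, 0.4, -0.2]
grip_width: 0.0435
grip_force: 40.0
```

```bash
python3 - <<'E'
from h import *
st();ins([.6065,.0165])
E
```

```text
t 28.8 q [-0.161  0.593  1.588  0.     0.961  1.375] p [0.5943 0.016  0.3206] rot [ 9.998e-01  1.740e-02 -1.000e-04 -0.000e+00] F [-0.3  0.4 -0.2] w 0.0435 gf 40.0
above [-0.019 -0.002 -0.784 -0.     0.    -0.   ]
pre [-0.019 -0.002  0.003 -0.     0.    -0.   ]
push [ 0.419 -0.003  0.003 -0.     0.    -0.   ]
down [ 0.419 -0.003  0.203 -0.     0.    -0.   ]
back [ 0.331 -0.003  0.215 -0.     0.    -0.   ]
```

Call:
{"api": "move_arm", "payload": {"commands": [[[0.14, 0, 0, 0, 0, 0], [0.28, 0, 0, 0, 0, 0], [0.42, 0, 0, 0, 0, 0], [0.43, 0, 0, 0, 0, 0], [0.43, 0, 0, 0, 0, 0], [0.43, 0, 0.1, 0, 0, 0], [0.43, 0, 0.18, 0, 0, 0], [0.43, 0, 0.21, 0, 0, 0], [0.43, 0, 0.21, 0, 0, 0]]]}}

```text
time: 29.92
position: [0.6104, 0.0167, 0.3119]
tool_rot: [1.0, 0.017, -0.002, -0.0]
ft_force: [-5.1, -0.3, 0.2]
grip_width: 0.0435
grip_force: 40.0
```

```bash
python3 - <<'E'
from h import *
st();ins([.6065,.0165])
E
```

```text
t 29.93 q [-0.155  0.624  1.551 -0.     0.972  1.381] p [0.6104 0.0167 0.3119] rot [ 9.998e-01  1.750e-02 -2.400e-03 -3.000e-04] F [-5.1 -0.3  0.2] w 0.0435 gf 40.0
above [-4.280e-01  2.000e-03 -1.001e+00 -1.000e-03  5.000e-03 -0.000e+00]
pre [-0.424  0.003 -0.213 -0.001  0.005 -0.   ]
push [ 0.013  0.003 -0.215 -0.001  0.005 -0.   ]
down [ 0.014  0.003 -0.015 -0.001  0.005 -0.   ]
back [-0.073  0.003 -0.002 -0.001  0.005 -0.   ]
```

Call:
{"api": "move_arm", "payload": {"commands": [[[-0.04, 0, 0.02, 0, 0, 0], [-0.07, 0, 0.03, 0, 0, 0], [-0.07, 0, 0.03, 0, 0, 0]]]}}

```text
time: 30.3
position: [0.6084, 0.0167, 0.3112]
tool_rot: [1.0, 0.017, -0.001, -0.0]
ft_force: [-5.4, 0.1, 1.3]
grip_width: 0.0434
grip_force: 40.0
```

Call:
{"api": "move_arm", "payload": {"commands": [[[0, 0, 0, 0, 0, 0], [0, 0, 0, 0, 0, 0], [0, 0, 0, 0, 0, 0], [0, 0, 0, 0, 0, 0], [0, 0, -1, 0, 0, 0], [0, 0, -2, 0, 0, 0], [-0.5, 0, -2, 0, 0, 0], [-0.5, 0, -2, 0, 0, 0]]], "claw": -0.3}}

```text
time: 31.3
position: [0.5878, 0.0159, 0.3916]
tool_rot: [1.0, 0.017, -0.0, -0.0]
ft_force: [0.2, 0.1, 0.6]
grip_width: 0.0564
grip_force: 0.0
```

```bash
python3 - <<'E'
from h import *
st();c=snap('wrist','w8')
cv2.imwrite('pics/w8.png',c['pixels'][80:400,100:600])
go(.4432,.1232,.12,.368)
E
```

```text
t 31.3 q [-0.163  0.493  1.542  0.     1.107  1.373] p [0.5878 0.0159 0.3916] rot [ 9.998e-01  1.730e-02 -1.000e-04 -0.000e+00] F [0.2 0.1 0.6] w 0.0564 gf 0.0
[-3.538 -2.808  2.229 -0.    -0.    -0.333]
```

View pics/w8.png

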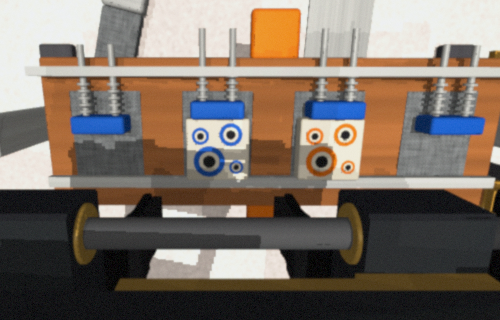

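The blue tile (crop 218,150) and orange tile (331,150) are both seated. Now red.

Call:
{"api": "move_arm", "payload": {"commands": [[[-1.3, -0.5, 0, 0, 0, -0.15], [-2.4, -1.5, 0, 0, 0, -0.33], [-3.54, -2.81, 0.5, 0, 0, -0.333], [-3.54, -2.81, 1.5, 0, 0, -0.333], [-3.54, -2.81, 2.23, 0, 0, -0.333], [-3.54, -2.81, 2.23, 0, 0, -0.333], [-3.54, -2.81, 2.23, 0, 0, -0.333], [-3.54, -2.81, 2.23, 0, 0, -0.333]]]}}

```text
time: 32.35
position: [0.4442, 0.123, 0.3029]
tool_rot: [0.983, 0.183, 0.001, 0.0]
ft_force: [-0.1, 0.3, 0.4]
grip_width: 0.0567
grip_force: 0.0
```

```bash
python3 - <<'E'
from h import *
st();tiles('w9');go(.4432,.1232,.004,.368)
E
```

```text
t 32.35 q [0.027 0.482 1.935 0.    0.722 1.23 ] p [0.4442 0.123  0.3029] rot [9.832e-01 1.826e-01 1.400e-03 2.000e-04] F [-0.1  0.3  0.4] w 0.0567 gf 0.0
px [316. 245.] xy [443.5 123.6] size [43.8 44.2] ang 20.6 hue 2.0
[-2.400e-02 -1.400e-02  2.923e+00  1.000e-03 -2.000e-03 -1.000e-03]
```

Call:
{"api": "move_arm", "payload": {"commands": [[[-0.02, -0.01, 1.3, 0, 0, 0], [-0.02, -0.01, 2.4, 0, 0, 0], [-0.02, -0.01, 2.92, 0, 0, 0], [-0.02, -0.01, 2.92, 0, 0, 0], [-0.02, -0.01, 2.92, 0, 0, 0]]]}}

```text
time: 33.02
position: [0.4429, 0.1232, 0.1858]
tool_rot: [0.983, 0.183, 0.001, 0.0]
ft_force: [0.0, 0.4, -0.2]
grip_width: 0.0566
grip_force: 0.0
```

Call:
{"api": "move_arm", "payload": {"commands": [[[0, 0, 0, 0, 0, 0], [0, 0, 0, 0, 0, 0], [0, 0, 0, 0, 0, 0], [0, 0, 0, 0, 0, 0], [0, 0, 0, 0, 0, 0], [0, 0, 0, 0, 0, 0]]], "claw": 1.0, "squeeze": 40}}

```text
time: 33.78
position: [0.4426, 0.1233, 0.1858]
tool_rot: [0.983, 0.183, 0.001, 0.0]
ft_force: [0.1, -0.1, 5.8]
grip_width: 0.0439
grip_force: 40.0
```

Call:
{"api": "move_arm", "payload": {"commands": [[[0, 0, -1.2, 0, 0, 0], [0, 0, -2.6, 0, 0, 0], [0, 0, -4.2, 0, 0, 0], [0, 0, -4.2, 0, 0, 0], [0, 0, -4.2, 0, 0, 0]]]}}

```text
time: 34.4
position: [0.4418, 0.1233, 0.353]
tool_rot: [0.983, 0.183, -0.0, -0.0]
ft_force: [0.0, 0.9, -1.4]
grip_width: 0.0436
grip_force: 40.0
```

```bash
python3 - <<'E'
from h import *
st();ins([.6035,.0958])
E
```

```text
t 34.4 q [0.028 0.389 1.893 0.    0.86  1.231] p [0.4418 0.1233 0.353 ] rot [ 9.831e-01  1.829e-01 -2.000e-04 -0.000e+00] F [ 0.   0.9 -1.4] w 0.0436 gf 40.0
above [ 3.218  1.989  0.023 -0.     0.     0.333]
pre [ 3.218  1.989  0.811 -0.     0.     0.333]
push [ 3.632  2.132  0.811 -0.     0.     0.333]
down [ 3.632  2.132  1.011 -0.     0.     0.333]
back [ 3.549  2.103  1.023 -0.     0.     0.333]
```

Call:
{"api": "move_arm", "payload": {"commands": [[[1.1, 0.7, 0, 0, 0, 0.15], [2.2, 1.4, 0, 0, 0, 0.333], [3.22, 1.99, 0, 0, 0, 0.333], [3.22, 1.99, 0, 0, 0, 0.333], [3.22, 1.99, 0, 0, 0, 0.333], [3.22, 1.99, 0.4, 0, 0, 0.333], [3.22, 1.99, 0.81, 0, 0, 0.333], [3.22, 1.99, 0.81, 0, 0, 0.333], [3.22, 1.99, 0.81, 0, 0, 0.333]]]}}

```text
time: 35.52
position: [0.5912, 0.0954, 0.3206]
tool_rot: [1.0, 0.017, -0.0, -0.0]
ft_force: [-0.4, 0.2, -1.0]
grip_width: 0.0435
grip_force: 40.0
```

```bash
python3 - <<'E'
from h import *
st();ins([.6035,.0958])
E
```

```text
t 35.52 q [-0.026  0.598  1.577  0.     0.967  1.509] p [0.5912 0.0954 0.3206] rot [ 9.998e-01  1.750e-02 -1.000e-04 -0.000e+00] F [-0.4  0.2 -1. ] w 0.0435 gf 40.0
above [-0.016  0.001 -0.784 -0.     0.    -0.   ]
pre [-0.016  0.001  0.003 -0.     0.    -0.   ]
push [ 0.421  0.001  0.003 -0.     0.    -0.   ]
down [ 0.421  0.001  0.203 -0.     0.    -0.   ]
back [ 0.334  0.001  0.216 -0.     0.    -0.   ]
```

Call:
{"api": "move_arm", "payload": {"commands": [[[0.14, 0, 0, 0, 0, 0], [0.28, 0, 0, 0, 0, 0], [0.42, 0, 0, 0, 0, 0], [0.44, 0, 0, 0, 0, 0], [0.44, 0, 0, 0, 0, 0], [0.44, 0, 0.1, 0, 0, 0], [0.44, 0, 0.18, 0, 0, 0], [0.44, 0, 0.22, 0, 0, 0], [0.44, 0, 0.22, 0, 0, 0]]]}}

```text
time: 36.65
position: [0.6077, 0.096, 0.3115]
tool_rot: [1.0, 0.017, -0.003, -0.0]
ft_force: [-6.4, -0.1, 1.4]
grip_width: 0.0433
grip_force: 40.0
```

Call:
{"api": "move_arm", "payload": {"commands": [[[-0.04, 0, 0.02, 0, 0, 0], [-0.08, 0, 0.02, 0, 0, 0], [-0.08, 0, 0.02, 0, 0, 0]]]}}

```text
time: 37.02
position: [0.6053, 0.0959, 0.3109]
tool_rot: [1.0, 0.017, -0.001, -0.0]
ft_force: [-4.0, 0.5, -0.3]
grip_width: 0.0436
grip_force: 40.0
```

Call:
{"api": "move_arm", "payload": {"commands": [[[0, 0, 0, 0, 0, 0], [0, 0, 0, 0, 0, 0], [0, 0, 0, 0, 0, 0], [0, 0, 0, 0, 0, 0], [0, 0, -1, 0, 0, 0], [0, 0, -2, 0, 0, 0], [-1.2, 0, -3, 0, 0, 0], [-2.5, 0, -3.5, 0, 0, 0], [-4, 0, -3.5, 0, 0, 0], [-4.3, 0, -3.5, 0, 0, 0], [-4.3, 0, -3.5, 0, 0, 0]]], "claw": -0.3}}

```text
time: 38.4
position: [0.4337, 0.0898, 0.4517]
tool_rot: [1.0, 0.017, 0.001, 0.0]
ft_force: [1.4, 0.5, 0.7]
grip_width: 0.0565
grip_force: 0.0
```

```bash
python3 - <<'E'
from h import *
st();c=snap('top','t9');w=snap('wrist','w10')
a=cv2.resize(c['pixels'][140:340,200:460],None,fx=2.2,fy=2.2,interpolation=cv2.INTER_CUBIC)
cv2.imwrite('pics/t9c.png',a);cv2.imwrite('pics/w10.png',w['pixels'])
P=cloud(w);im=w['pixels'];hsv=cv2.cvtColor(im,cv2.COLOR_BGR2HSV)
# tile tops per holder and jaws, knob bar
ex=np.array([np.cos(.035),np.sin(.035)])
P2=cloud(c)
for h in([.6120,-.143],[.6093,-.0625],[.6065,.0165],[.6035,.0958]):
    for Q in(P,P2):
        m=(np.hypot(Q[...,0]-h[0],Q[...,1]-h[1])<.012);z=Q[m][:,2];print(h,len(z),np.round(np.percentile(z,[5,50,95]),4) if len(z) else '')
hs=cv2.cvtColor(c['pixels'],cv2.COLOR_BGR2HSV);m=((hs[...,0]<6)|(hs[...,0]>174))&(hs[...,1]>150)&(P2[...,2]>.155)&(P2[...,2]<.17);m[:,:390]=0;m[:,440:]=0;m[:205]=0;m[245:]=0
q=P2[m];r=cv2.fitLine(q[:,[1,0]].astype(np.float32),cv2.DIST_L2,0,.01,.01).ravel();print('knob n',len(q),'ang',-r[1]/r[0])
E
```

```text
t 38.4 q [-0.049  0.216  1.807  0.     1.117  1.487] p [0.4337 0.0898 0.4517] rot [0.9998 0.0174 0.0011 0.    ] F [1.4 0.5 0.7] w 0.0565 gf 0.0
[0.612, -0.143] 784 [0.125  0.1261 0.1274]
[0.612, -0.143] 78 [0.121  0.1252 0.1286]
[0.6093, -0.0625] 872 [0.1385 0.1398 0.1411]
[0.6093, -0.0625] 80 [0.1345 0.1393 0.143 ]
[0.6065, 0.0165] 866 [0.1388 0.1401 0.1413]
[0.6065, 0.0165] 78 [0.1362 0.1396 0.1436]
[0.6035, 0.0958] 863 [0.1384 0.1398 0.1411]
[0.6035, 0.0958] 78 [0.1343 0.1395 0.1431]
knob n 97 ang 0.04961304
```

View pics/t9c.png

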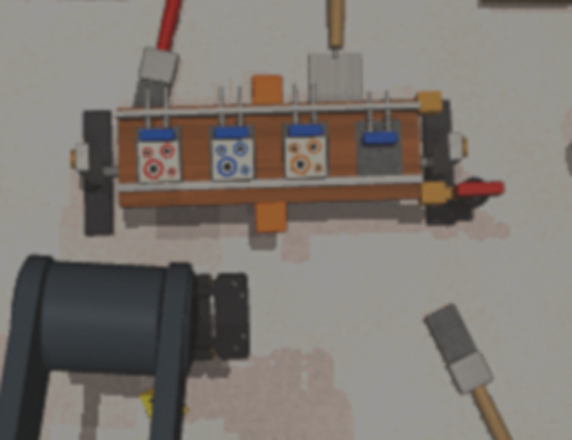

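View pics/w10.png

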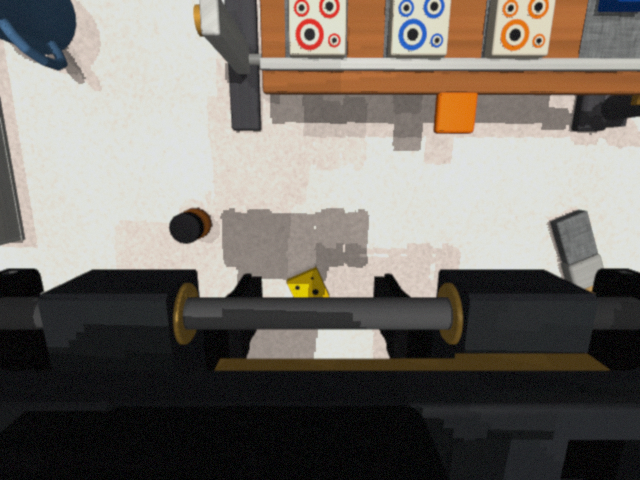

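The three tiles present (red, blue, orange) are seated flat, with tops 14 mm above the face. The panel is level, the knob is back in line with the stand, and the bystanders are in place. There is no green tile in any view.

```bash
python3 -c "
from rig import *
print(hand_in())"
```

```text
the job is handed in; nothing more can be done
None
```

The panel is turned over and locked again, and the red, blue and orange tiles are each clamped flat in their own holder. No green tile was visible, and the job is handed in at about 38 s of robot time.

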